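# Load the drive dock and cycle its key lock

### The job

Stand every loose orange drive cartridge upright in the row in the drive dock, somewhere between the two white cartridges, which must stay at the two ends; the row is spread out, so push its cartridges apart to make room. When all are in, take the red key from its wooden stand, put it fully into the keyhole of the dock, turn it clockwise to its stop and back to home, pull it out and put it back upright in its stand, fully down. Leave the mug, drink can, mouse and screwdriver where they are.

Things in the scene. Friction and masses are not known exactly. Their poses are not given: they have to be found in the camera images.
- dock: Fixed black drive dock; place and yaw vary. Origin at desk level under the centre of its open tray, z up. The tray runs along y, the row of cartridges stands in it with their 60 mm sides along x. Long walls rise 24 mm, aluminium end walls 50 mm above the desk, 6 to 8 mm thick. At the -y end is a key console 100 mm (x) by 90 mm (y), 56 mm high, with an aluminium top holding the keyhole.
- tray (a point): Centre of the tray's inner floor, 8 mm above the desk, axes as the dock's. Inside, the tray is 237 mm long (y from -118.5 to +118.5 mm) and 70 mm wide (x from -35 to +35 mm).
- keyhole (a point): Centre of the keyhole on the console's flat top, 56 mm above the desk; axes as the dock's. Slot 30 mm along y, 7.5 mm along x, edges bevelled 1.5 mm. The key goes straight down until its collar rests on the top. Green dot: home; red dot: stop. While turned, its bit is caught under the top: pull it out only at home.
- lock_rotor (a joint): Lock barrel under the keyhole: 0 = home (start), grows as the key turns clockwise seen from above, stop at 1.3 rad. No spring; friction 0.04 N m, it stays where left. The key has 0.12 rad of play in it either way: to bring the barrel fully to an end, turn the key slightly past that end, then centre the key before pulling it out.
- key: Key, 74 mm long, 60 g. Origin under its brass collar (20 mm across, 4 mm thick), z up. Below: 6 mm round shank, flat bit 26 mm wide (y), 5 mm thick (x), ending 24 mm below the origin. Above: thin neck, then the red bow to grip, 36 mm wide (y), 10 mm thick (x), 16 to 50 mm above the origin. Alike after a half turn about z. In the keyhole at home its y lies along the dock's y.
- key_stand: Fixed dark wooden key stand, 60 mm (x) by 70 mm (y) by 34 mm high, origin at the centre of its underside; place and yaw vary. In its top is a slot 31 mm (along y) by 9 mm (x), in which the key hangs by its collar: key origin 34 mm above the desk, over the stand's centre.
- white_a: White cartridge at the -y end (console end) of the row in the dock; 60 mm (x) by 30 mm (y) by 85 mm tall, 0.12 to 0.21 kg with a heavy dark steel foot 26 mm high; origin at the centre of its underside, z up; grip its ends (60 mm) in the upper 45 mm, firmly when pushing others with it. It slides on the tray floor.
- blue_a: Blue cartridge, second in the row from the console end; 60 mm (x) by 30 mm (y) by 85 mm tall, 0.12 to 0.21 kg with a heavy dark steel foot 26 mm high; origin at the centre of its underside, z up; grip its ends (60 mm) in the upper 45 mm, firmly when pushing others with it. Gaps in the row are all under 30 mm at the start.
- blue_b: Blue cartridge, third in the row from the console end; 60 mm (x) by 30 mm (y) by 85 mm tall, 0.12 to 0.21 kg with a heavy dark steel foot 26 mm high; origin at the centre of its underside, z up; grip its ends (60 mm) in the upper 45 mm, firmly when pushing others with it.
- white_b: White cartridge at the +y end of the row, far from the console; 60 mm (x) by 30 mm (y) by 85 mm tall, 0.12 to 0.21 kg with a heavy dark steel foot 26 mm high; origin at the centre of its underside, z up; grip its ends (60 mm) in the upper 45 mm, firmly when pushing others with it.
- spare1: Orange cartridge with cyan stripes standing on the desk at the start, at any place and some yaw (two or three are present); 60 mm (x) by 30 mm (y) by 85 mm tall, 0.12 to 0.21 kg with a heavy dark steel foot 26 mm high; origin at the centre of its underside, z up; grip its ends (60 mm) in the upper 45 mm, firmly when pushing others with it. It may stand in the row either way round.
- spare2: Orange cartridge with cyan stripes standing on the desk at the start, at any place and some yaw (two or three are present); 60 mm (x) by 30 mm (y) by 85 mm tall, 0.12 to 0.21 kg with a heavy dark steel foot 26 mm high; origin at the centre of its underside, z up; grip its ends (60 mm) in the upper 45 mm, firmly when pushing others with it. It may stand in the row either way round.
- spare3: Orange cartridge with cyan stripes standing on the desk at the start, at any place and some yaw (two or three are present); 60 mm (x) by 30 mm (y) by 85 mm tall, 0.12 to 0.21 kg with a heavy dark steel foot 26 mm high; origin at the centre of its underside, z up; grip its ends (60 mm) in the upper 45 mm, firmly when pushing others with it. It may stand in the row either way round.
- mug: Blue mug, 95 mm tall, 80 mm across, origin under its centre; leave alone.
- can: Green drink can, 115 mm tall, 66 mm across, origin under its centre; leave alone.
- mouse: Black computer mouse, 118 by 62 by 34 mm, origin under its centre; leave alone.
- driver: Screwdriver, 160 mm long, lying along its x, up to 30 mm high; leave alone.
Mind the look-alikes: they are no part of the job. There is more than one size of the key; the one meant has the size given above.

How it is judged:
By the outcome, as a careful person would: the job done as asked, in the order asked, and still so for the second after the job is handed in, with the robot touching nothing.
Of spare1, spare2, spare3 only 2 to 3 are there at a start; the rules pass over those that are not, and their reading is None.
At some moment in a run one of spare1, spare2, spare3 may be knocked a few centimetres aside while the robot is not near it.
It also fails if it takes over 210 s, if anything falls off the work surface, if the arm or the gripper's body presses on something with over 40 N, if the wrist force passes 120 N, or if a joint passes its speed limit or range.

### The arm

A 7-joint arm with a two-finger parallel gripper is mounted at the origin on the work surface. World frame = base frame: x ahead of the robot, y to its left, z up, the work surface at z = 0. Lengths are in m, angles in rad, forces in N, time in s.
With the tool pointing down it reaches from about 0.425 to 0.95 m from the base axis. Payload 4.7 kg.
Tool frame: the origin (TCP) lies on the centre line of the jaws, within the pads' length; the fingertips stand 8 mm ahead of it and the grasp point (between the pads) lies 11 mm behind it (r.tcp_to_tips is the distance from the TCP to the fingertips, in m); z points along the fingers, x is the direction in which the jaws open and shut, and the axes are right-handed (so a half turn about z gives the same grasp; the last joint's range is limited). The gripper opens to 87 mm and grips with 3 to 60 N. Pads are 19 mm wide; open, the fingers measure 117 mm over their backs; the gripper's body (75 mm by 190 mm) begins 51 mm behind the grasp point.
Start: joints at [-1.369, 0.469, -0.049, 1.532, 0.024, 1.141, -0.082], TCP at [0.154, 0.657, 0.231] pointing down, gripper open.
Joint ranges: [-2.59, 2.59], [-0.33, 1.99], [-1.39, 1.29], [0.1, 2.45], [-1.04, 4.18], [0.21, 1.99], [-2.66, 2.66]. Speed limits (rad/s): [2.57, 2.57, 3.14, 3.14, 3.14, 3.14, 3.14].

### API

Orientations are given as a unit quaternion [w, x, y, z].
In Python, from rig import r gives the robot as it stands.
- The arm moves only by the shell command python3 -m pendant 'ROWS' [FORCE]. ROWS is a JSON object of lists of equal length, an entry for each row: "slide": the shift along the world's x, y, z in m, a list of three; "delta_rot": the turn, a rotation vector about the world's x, y, z in degrees, a list of three; "fingers": the opening, from -1 (shut) to 1 (fully open). A call has 1 to 12 rows; each row is the pose to reach, as a shift and turn from the pose commanded when the call began; what a row does not reach only later rows make up. A row lasts 1/10 s, in which the tool goes at most 50 mm and 8.59 degrees, less where a joint would pass 70% of its speed; a pose out of reach is approached as far as the arm can. A call with a gripper value outside its range is refused whole. The fingers move at their own pace and stop on an object; FORCE is the grip in N (left out, the last holds). Time passes only in rows, so rows that repeat a pose let the fingers close. It gives the time, the measured TCP pose, the force and the opening at its end, in the units of the state.
- r.read_state(): the state, without advancing time (a new reading comes with each control period).
- r.grab_frame(name): name is "side" or "top"; returns the picture (480x640x3 uint8, blue, green, red); there is no depth.
- r.get_calibration(name): a dict with "fx", "fy", "cx", "cy" (pixels), "R" (3x3) and "t" (3): a world point X has camera coordinates R X + t. Camera axes: x right, y down, z forward; pixel columns grow to the right and rows downward; lengths in m; the calibration is good to about 2 mm. A picture is of the moment at which its call begins. get_calibration takes no time and is no camera call.
- r.job_done(): hands the job in, once; it reports no verdict.
The state is a dict: "time_s": time; "joint_positions": joint angles; "qvel": joint speeds; "tau": joint torques, N m; "tcp_pos": TCP position; "ee_rot": TCP orientation; "force": force on the tool from outside, world axes, zero at the start; "ft_torque": the same for the moment, N m; "opening": finger opening in m.
Only numpy, scipy, OpenCV 4.12 (cv2) and the standard library are available. Lean on these libraries where they do the work, as an engineer would, in place of code of your own. Each camera call takes 0.05 s, during which the arm holds its last target. There are 200 camera calls.

## Working session

There is one attempt and no reset: what is moved stays moved. The work goes in short steps, Python scripts to look and compute and a shell command to move; the robot and the scene stay as the last step left them, time stands still between calls to the robot, and variables do not carry over. Pictures are saved under pics/ and viewed, about 12 in all and at most 16, crops included, and the job is handed in when it is done.

```bash
mkdir -p pics; ls; python3 - <<'E'
from rig import r
import cv2
s=r.read_state();print({k:s[k] for k in('time_s','tcp_pos','ee_rot','force','opening')},r.tcp_to_tips)
for n in('side','top'):
    cv2.imwrite(f'pics/{n}0.png',r.grab_frame(n));print(n,r.get_calibration(n))
E
```

```text
pics
{'time_s': 0.0, 'tcp_pos': array([0.15430113, 0.65654336, 0.22950378]), 'ee_rot': array([ 6.18140619e-04,  7.83831386e-01,  6.20972987e-01, -7.24307452e-04]), 'force': array([-0.67395596, -0.1237757 , -0.74323599]), 'opening': 0.08742138769682124} 0.008
side {'fx': 529.3746544532027, 'fy': 529.3746544532027, 'cx': 317.68612366796066, 'cy': 232.832647493094, 'R': array([[ 0.69266195, -0.72125965,  0.00198571],
       [-0.43662758, -0.42150359, -0.79478996],
       [ 0.57408691,  0.54965375, -0.60688135]]), 't': array([-0.38810978,  0.2788537 ,  0.96411665])}
top {'fx': 515.3357903219362, 'fy': 515.3357903219362, 'cx': 318.36551730059546, 'cy': 242.21236300912088, 'R': array([[-0.00184949, -0.99994754, -0.01007423],
       [-0.99393488,  0.00294589, -0.10993075],
       [ 0.10995466,  0.00980981, -0.99388819]]), 't': array([-0.01061352,  0.5624577 ,  1.22415993])}
```

View pics/top0.png

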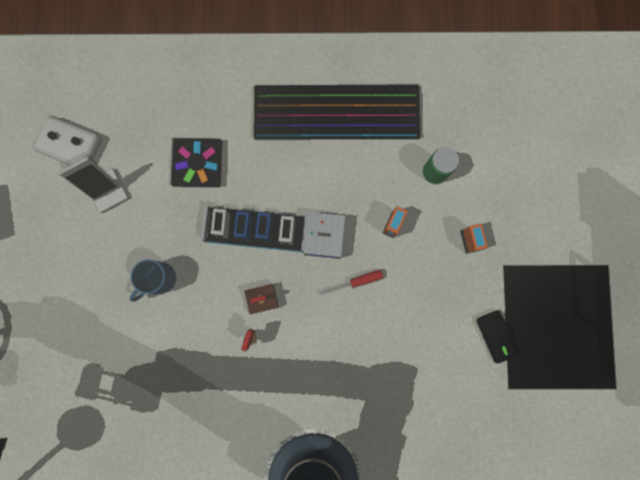

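View pics/side0.png

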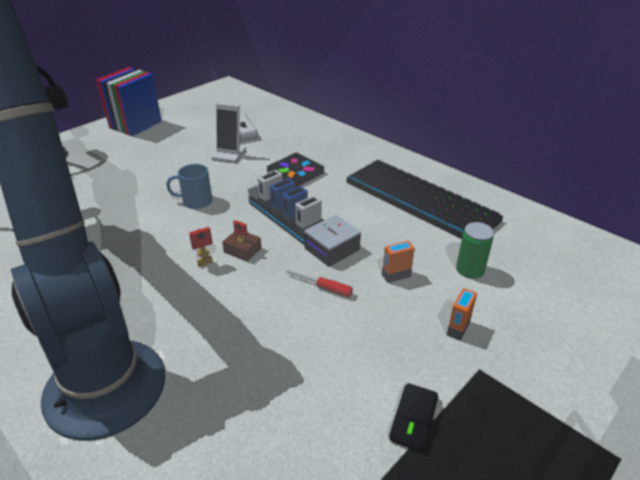

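The top view shows two orange spares at (397,221) and (475,237), the dock row at x 205–300 with the console at (325,233), the key stand at (262,298) and a look-alike key on a brass foot at (248,340). The side view agrees, with spares at (398,260) and (462,312), the stand key at (241,238) and the look-alike at (202,243).

```bash
cat > h.py <<'E'
from rig import r
import cv2, numpy as np
def ray(n,px,z):
    c=r.get_calibration(n);R,t=np.array(c['R']),np.array(c['t'])
    px=np.atleast_2d(px).astype(float)
    d=np.c_[(px[:,0]-c['cx'])/c['fx'],(px[:,1]-c['cy'])/c['fy'],np.ones(len(px))]@R
    o=-R.T@t
    return o+d*((z-o[2])/d[:,2])[:,None]
def proj(n,X):
    c=r.get_calibration(n);p=np.atleast_2d(X)@np.array(c['R']).T+c['t']
    return np.c_[p[:,0]/p[:,2]*c['fx']+c['cx'],p[:,1]/p[:,2]*c['fy']+c['cy']]
def blobs(im,lo,hi,amin=15,box=None):
    m=cv2.inRange(cv2.cvtColor(im,cv2.COLOR_BGR2HSV),lo,hi)
    if box: k=np.zeros_like(m);x0,y0,x1,y1=box;k[y0:y1,x0:x1]=255;m&=k
    cs,_=cv2.findContours(m,cv2.RETR_EXTERNAL,cv2.CHAIN_APPROX_NONE)
    return [c[:,0,:] for c in cs if cv2.contourArea(c)>=amin]
def rect(n,c,z):
    """min-area rectangle of contour cast onto plane z: centre, (long,short), yaw of long side deg"""
    p=ray(n,c,z)[:,:2].astype(np.float32)*1000
    b=cv2.boxPoints(cv2.minAreaRect(p));e=[b[1]-b[0],b[2]-b[1]];e.sort(key=np.linalg.norm)
    return b.mean(0).round(1),np.linalg.norm(e[1]).round(1),np.linalg.norm(e[0]).round(1),((np.degrees(np.arctan2(e[1][1],e[1][0]))+90)%180-90).round(1)
E
python3 - <<'E'
from h import *
t=cv2.imread('pics/top0.png');s=cv2.imread('pics/side0.png')
for nm,lo,hi,z in[('cyan',(90,90,80),(105,255,255),.085),('red',(0,120,60),(6,255,255),.084),('orange',(7,120,60),(18,255,255),.085)]:
    for c in blobs(t,lo,hi): print(nm,c.mean(0).round(),*rect('top',c,z))
print('white row')
for c in blobs(t,(0,0,130),(180,60,255),15,(200,195,350,265)): print(c.mean(0).round(),*rect('top',c,.093),'| z56',*rect('top',c,.056))
for c in blobs(t,(105,100,40),(125,255,255),15,(200,195,350,265)): print('blue',c.mean(0).round(),*rect('top',c,.093))
for c in blobs(t,(0,40,20),(15,200,110),40,(230,270,300,330)): print('stand',c.mean(0).round(),*rect('top',c,.034))
a=cv2.resize(t[185:275,195:355],None,fx=5,fy=5,interpolation=2)[:, :800]
b=cv2.resize(t[270:360,195:355],None,fx=3.2,fy=3.2,interpolation=2);b2=cv2.resize(s[205:295,180:260],None,fx=3.2,fy=3.2,interpolation=2)
o=np.zeros((600,800,3),np.uint8);a=cv2.resize(t[195:265,195:355],None,fx=4,fy=4,interpolation=2);o[:280,:640]=a;o[300:588,:512]=b;o[300:588,512:768]=b2
cv2.imwrite('pics/c1.png',o)
E
```

```text
cyan [478. 236.] [ 569.  -384.9] 40.6 15.3 12.0
cyan [397. 219.] [ 609.6 -195.8] 40.6 15.0 -25.1
cyan [210. 165.] [740.9 242.9] 31.4 18.6 77.0
cyan [197. 147.] [785.7 277.7] 29.7 16.7 1.3
cyan [337. 135.] [813.5 -55.9] 379.0 4.9 89.7
red [247. 340.] [331.6 152.1] 45.5 11.6 -18.1
red [258. 299.] [425.8 127.7] 35.7 10.1 -74.9
red [366. 278.] [ 472.4 -122.7] 73.2 19.0 -73.5
orange [475. 238.] [ 566.5 -376.7] 57.8 44.7 12.1
orange [396. 221.] [ 606.4 -193.2] 65.0 30.8 -25.2
orange [202. 175.] [716.7 263.1] 33.1 17.5 22.6
orange [356. 105.] [ 887.3 -103.2] 278.1 5.0 89.7
orange [624.  12.] [1112.1 -753.7] 84.9 74.7 89.5
orange [536.  12.] [1113.6 -560.8] 279.1 74.8 89.5
orange [475.   5.] [1139.7 -392.6] 50.5 31.3 83.0
orange [97.  3.] [1150.6  534.3] 67.0 18.3 89.5
orange [77.  3.] [1149.7  586.1] 28.1 20.9 89.5
orange [55.  4.] [1147.5  638.3] 51.5 26.2 89.5
orange [16.  4.] [1147.   731.7] 85.0 28.8 89.5
white row
[286. 229.] [587.4  62.5] 58.1 27.9 -5.6 | z56 [592.4  65.2] 59.9 28.8 -5.6
[218. 222.] [604.9 221.3] 58.1 27.9 -5.1 | z56 [610.5 228.9] 59.9 28.7 -5.1
[276. 231.] [586.1  90.4] 349.0 161.9 89.8 | z56 [591.1  94. ] 359.9 167.0 89.8
blue [262. 225.] [595.3 117.8] 57.7 28.3 -6.9
blue [241. 224.] [598.6 168.2] 58.5 28.2 -6.3
stand [261. 299.] [426.3 126.8] 71.2 58.1 -76.1
```

View pics/c1.png

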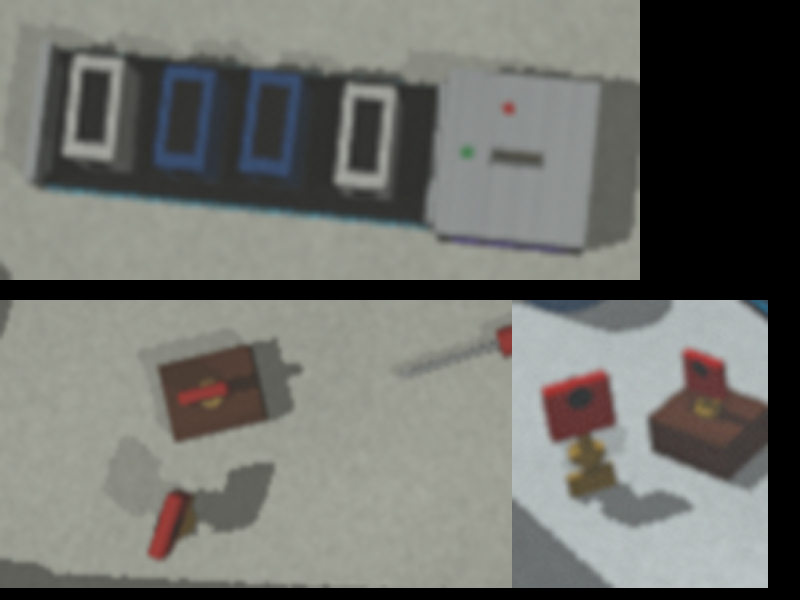

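The close crop confirms it. The key in the wooden stand has a 36×10 mm bow, as specified. The one on the brass foot is bigger (45 mm), so it is the decoy. Two spares are present. Next I compute the dock frame.

```bash
python3 - <<'E'
from h import *
t=cv2.imread('pics/top0.png')
g=cv2.resize(t[225:245,305:340],None,fx=8,fy=8,interpolation=cv2.INTER_CUBIC)
m=(cv2.cvtColor(g,cv2.COLOR_BGR2GRAY)<105).astype(np.uint8)
cs,_=cv2.findContours(m,0,1)
for c in cs:
    if cv2.contourArea(c)>300:
        p=c[:,0]/8.+[305-.44,225-.44];print('slot',p.mean(0),*rect('top',p,.056))
H=cv2.cvtColor(t,cv2.COLOR_BGR2HSV)
for nm,lo,hi in(('green',(40,80,60),(85,255,255)),('red',(0,90,60),(10,255,255))):
    for c in blobs(t,lo,hi,0.5,(300,205,350,260)): print(nm,c.mean(0),ray('top',c.mean(0),.056).round(4))
f=lambda x,y:(195+x/4-.4,195+y/4-.4)
for nm,px,z in[('wall top out ',f(48,42),.05),('wall out bottom',f(30,186),.05),('cons edges L',f(443,72),.056),('LB',f(428,225),.056),('RT',f(600,83),.056),('RB',f(583,245),.056),('stripeL',f(42,190),.02),('stripeR',f(425,226),.02)]: print(nm,ray('top',px,z).round(4))
E
```

```text
slot [323.7475     234.04949115] [579.2 -25.1] 30.0 7.5 83.6
green [311.5 232.5] [[0.5831 0.0042 0.056 ]]
red [321.5 221.5] [[ 0.6096 -0.0198  0.056 ]]
wall top out  [[0.6516 0.2585 0.05  ]]
wall out bottom [[0.5638 0.2674 0.05  ]]
cons edges L [[0.6313 0.0189 0.056 ]]
LB [[0.5391 0.0278 0.056 ]]
RT [[ 0.6243 -0.0753  0.056 ]]
RB [[ 0.5269 -0.0644  0.056 ]]
stripeL [[0.5647 0.2671 0.02  ]]
stripeR [[0.5418 0.0312 0.02  ]]
```

```bash
python3 -m pendant '{"slide":[[0.45,-0.435,0],[0.45,-0.435,0],[0.45,-0.435,0],[0.45,-0.435,0],[0.45,-0.435,0],[0.45,-0.435,0],[0.45,-0.435,0],[0.45,-0.435,0],[0.45,-0.435,0],[0.45,-0.435,0],[0.45,-0.435,0],[0.45,-0.435,0]],"delta_rot":[[0,0,-83],[0,0,-83],[0,0,-83],[0,0,-83],[0,0,-83],[0,0,-83],[0,0,-83],[0,0,-83],[0,0,-83],[0,0,-83],[0,0,-83],[0,0,-83]],"fingers":[1,1,1,1,1,1,1,1,1,1,1,1]}' 40
```

```text
time_s: 1.3
tcp_pos: [0.5866, 0.2387, 0.2302]
ee_rot: [0.0, 0.999, -0.054, -0.0]
force: [0.6, 1.0, 0.0]
opening: 0.0872
```

```bash
python3 -m pendant '{"slide":[[0,0,0],[0,0,0],[0,0,0]],"delta_rot":[[0,0,0],[0,0,0],[0,0,0]],"fingers":[1,1,1]}'
```

```text
time_s: 1.6
tcp_pos: [0.5846, 0.2416, 0.23]
ee_rot: [-0.0, 0.999, -0.053, -0.001]
force: [0.2, 0.1, 0.2]
opening: 0.0871
```

```bash
python3 -m pendant '{"slide":[[0.02,-0.02,0],[0.02,-0.02,-0.05],[0.02,-0.02,-0.1],[0.02,-0.02,-0.11],[0.02,-0.02,-0.11],[0.02,-0.02,-0.11]],"delta_rot":[[0,0,0],[0,0,0],[0,0,0],[0,0,0],[0,0,0],[0,0,0]],"fingers":[1,1,1,1,1,1]}'; python3 - <<'E'
from h import *
t=r.grab_frame('top');s=r.grab_frame('side')
o=np.hstack([cv2.resize(t[180:280,190:290],(400,400),interpolation=2),cv2.resize(s[120:220,230:330],(400,400),interpolation=2)])
cv2.imwrite('pics/c2.png',o)
E
```

```text
time_s: 2.2
tcp_pos: [0.6069, 0.2216, 0.1228]
ee_rot: [-0.001, 0.999, -0.054, 0.002]
force: [0.4, 0.1, 1.0]
opening: 0.0875
```

View pics/c2.png

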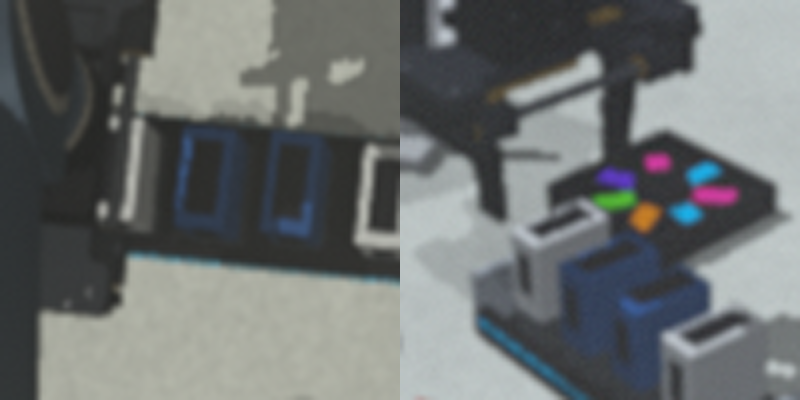

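The picture shows the jaws straddling white_b, with tips at crop (490,215) and (615,170) and the cartridge top at (560,215). I'll descend and grip.

```bash
python3 -m pendant '{"slide":[[0,0,-0.03],[0,0,-0.055],[0,0,-0.065],[0,0,-0.065],[0,0,-0.065],[0,0,-0.065],[0,0,-0.065],[0,0,-0.065],[0,0,-0.065]],"delta_rot":[[0,0,0],[0,0,0],[0,0,0],[0,0,0],[0,0,0],[0,0,0],[0,0,0],[0,0,0],[0,0,0]],"fingers":[1,1,1,1,0.2,0.2,0.2,0.2,0.2]}' 40
```

```text
time_s: 3.2
tcp_pos: [0.6063, 0.2203, 0.0563]
ee_rot: [-0.0, 0.999, -0.054, 0.001]
force: [0.8, -0.0, 1.8]
opening: 0.06
```

```bash
python3 -m pendant '{"slide":[[0.0005,0.005,0.001],[0.001,0.01,0.001],[0.0015,0.015,0.001],[0.0018,0.017,0.001],[0.0018,0.017,0.001],[0.0018,0.017,0.001],[0.0018,0.017,0.001],[0.0018,0.017,0.001],[0.0018,0.017,0.03],[0.0018,0.017,0.07],[0.0018,0.017,0.07]],"delta_rot":[[0,0,0],[0,0,0],[0,0,0],[0,0,0],[0,0,0],[0,0,0],[0,0,0],[0,0,0],[0,0,0],[0,0,0],[0,0,0]],"fingers":[0.0,0.0,0.0,0.0,0.0,1,1,1,1,1,1]}' 40
```

```text
time_s: 4.3
tcp_pos: [0.6115, 0.2378, 0.1314]
ee_rot: [-0.002, 0.998, -0.055, 0.005]
force: [1.0, 0.3, 0.3]
opening: 0.0863
```

```bash
python3 -m pendant '{"slide":[[-0.006,-0.05,0],[-0.012,-0.1,0],[-0.018,-0.15,0],[-0.021,-0.174,0],[-0.021,-0.174,0],[-0.021,-0.174,0]],"delta_rot":[[0,0,0],[0,0,0],[0,0,0],[0,0,0],[0,0,0],[0,0,0]],"fingers":[1,1,1,1,1,1]}'; python3 - <<'E'
from h import *
t=r.grab_frame('top')
for c in blobs(t,(0,0,130),(180,60,255),15,(200,195,304,265)): print(c.mean(0).round(),*rect('top',c,.093))
print(r.read_state()['tcp_pos'])
E
```

```text
time_s: 4.9
tcp_pos: [0.5866, 0.0628, 0.1256]
ee_rot: [-0.0, 0.998, -0.055, 0.0]
force: [0.6, 1.1, 0.4]
opening: 0.0873
[299. 259.] [519.1  32.1] 27.8 18.5 -0.1
[302. 205.] [643.1  25.5] 47.3 4.7 0.1
[214. 227.] [586.6 220.3] 161.9 89.2 -0.2
[0.58665494 0.06423072 0.12549089]
```

Now grip white_a and slide it 22 mm towards the console.

```bash
python3 -m pendant '{"slide":[[0,-0.001,-0.03],[0,-0.001,-0.06],[0,-0.001,-0.067],[0,-0.001,-0.067],[0,-0.001,-0.067],[0,-0.001,-0.067],[0,-0.001,-0.067],[0,-0.001,-0.067],[0,-0.001,-0.067]],"delta_rot":[[0,0,0],[0,0,0],[0,0,0],[0,0,0],[0,0,0],[0,0,0],[0,0,0],[0,0,0],[0,0,0]],"fingers":[1,1,1,1,0,0,0,0,0]}' 40 && python3 -m pendant '{"slide":[[-0.0005,-0.005,0.001],[-0.001,-0.01,0.001],[-0.0015,-0.015,0.001],[-0.0022,-0.022,0.001],[-0.0022,-0.022,0.001],[-0.0022,-0.022,0.001]],"delta_rot":[[0,0,0],[0,0,0],[0,0,0],[0,0,0],[0,0,0],[0,0,0]],"fingers":[0,0,0,0,0,0]}' && python3 -m pendant '{"slide":[[0,0,0],[0,0,0],[0,0,0],[0,0,0.04],[0,0,0.09],[0,0,0.14],[0,0,0.17]],"delta_rot":[[0,0,0],[0,0,0],[0,0,0],[0,0,0],[0,0,0],[0,0,0],[0,0,0]],"fingers":[1,1,1,1,1,1,1]}'
```

```text
time_s: 5.85
tcp_pos: [0.5874, 0.0621, 0.0594]
ee_rot: [-0.0, 0.999, -0.054, 0.001]
force: [0.7, -0.6, 2.8]
opening: 0.0596
time_s: 6.45
tcp_pos: [0.5842, 0.0399, 0.0594]
ee_rot: [0.0, 0.999, -0.054, -0.0]
force: [0.5, 1.5, -0.7]
opening: 0.0598
time_s: 7.15
tcp_pos: [0.5858, 0.0396, 0.2338]
ee_rot: [-0.0, 0.999, -0.055, 0.003]
force: [0.2, -0.3, -0.6]
opening: 0.087
```

```bash
python3 -m pendant '{"slide":[[0.025,-0.05,0],[0.025,-0.1,0],[0.025,-0.15,0],[0.025,-0.2,0],[0.025,-0.235,0],[0.025,-0.235,0],[0.025,-0.235,0]],"delta_rot":[[0,0,-8],[0,0,-16],[0,0,-19],[0,0,-19],[0,0,-19],[0,0,-19],[0,0,-19]],"fingers":[1,1,1,1,1,1,1]}'; cat > look.py <<'E'
from h import *
import sys
t=r.grab_frame('top');s=r.grab_frame('side')
cv2.imwrite(f'pics/t_{sys.argv[1]}.png',t);cv2.imwrite(f'pics/s_{sys.argv[1]}.png',s)
K=np.array([.5792,-.0251]);ya=np.radians(-6.0);X=np.array([np.cos(ya),np.sin(ya)]);Y=np.array([-X[1],X[0]])
st=r.read_state();print('tcp',st['tcp_pos'].round(4),st['ee_rot'].round(3))
def show(nm,lo,hi,z,box,a=15):
    for c in blobs(t,lo,hi,a,box):
        q=rect('top',c,z);d=q[0]/1000-K;print(nm,c.mean(0).round(),*q,'| dock xy',(d@X).round(4),(d@Y).round(4))
show('white',(0,0,130),(180,60,255),.093,(207,205,302,246))
show('blue',(105,100,40),(125,255,255),.093,(200,195,350,265))
show('cyan',(90,90,80),(105,255,255),.093,(205,205,302,245),60)
for c in blobs(t,(90,90,80),(105,255,255),40,(350,150,640,460)):print('cyan desk',c.mean(0).round(),*rect('top',c,.085))
for c in blobs(s,(90,90,80),(105,255,255),20,(360,220,560,420)):print('side cyan',c.mean(0).round(),*rect('side',c,.085))
E
python3 look.py 1
```

```text
time_s: 7.85
tcp_pos: [0.6089, -0.1962, 0.2295]
ee_rot: [0.0, 0.976, -0.22, -0.0]
force: [-0.3, 0.6, 0.5]
opening: 0.0871
tcp [ 0.6097 -0.1931  0.2293] [-0.001  0.976 -0.217 -0.   ]
white [222. 244.] [553.2 208.5] 74.5 7.0 89.8 | dock xy -0.0503 0.2296
white [295. 231.] [582.3  40.7] 59.8 29.0 -6.0 | dock xy -0.0038 0.0658
white [213. 220.] [606.2 235.2] 61.6 23.4 1.1 | dock xy -0.0004 0.2617
white [264. 208.] [631.6 119. ] 182.5 23.6 89.8 | dock xy 0.0371 0.1488
blue [262. 225.] [595.3 117.8] 58.3 28.7 -6.4 | dock xy 0.0011 0.1438
blue [241. 224.] [598.3 167.9] 58.1 28.1 -6.2 | dock xy -0.0012 0.1939
cyan desk [479. 236.] [ 569.  -384.9] 40.6 15.3 11.9
side cyan [457. 318.] [ 513.2 -405.4] 26.7 9.1 31.8
side cyan [465. 298.] [ 567.9 -388.1] 40.9 15.9 13.7
side cyan [399. 246.] [ 609.1 -199.2] 39.7 15.4 -23.7
side cyan [450. 225.] [ 753.7 -235.8] 64.5 11.5 88.8
```

Row pushes worked and both views agree on the spare. I'll pick up spare A.

```bash
python3 -m pendant '{"slide":[[0,-0.001,-0.05],[0,-0.001,-0.1],[0,-0.001,-0.14],[0,-0.001,-0.165],[0,-0.001,-0.178],[0,-0.001,-0.178],[0,-0.001,-0.178],[0,-0.001,-0.178],[0,-0.001,-0.178],[0,-0.001,-0.178],[0,-0.001,-0.178]],"delta_rot":[[0,0,0],[0,0,0],[0,0,0],[0,0,0],[0,0,0],[0,0,0],[0,0,0],[0,0,0],[0,0,0],[0,0,0],[0,0,0]],"fingers":[1,1,1,1,1,1,0,0,0,0,0]}' 40 && python3 -m pendant '{"slide":[[0,0,0.04],[0,0,0.09],[0,0,0.14],[0,0,0.18],[0,0,0.2],[0,0,0.2],[0,0,0.2]],"delta_rot":[[0,0,0],[0,0,0],[0,0,0],[0,0,0],[0,0,0],[0,0,0],[0,0,0]],"fingers":[0,0,0,0,0,0,0]}'; python3 look.py 2 | grep -v white; python3 -c "
from h import *
t=cv2.imread('pics/t_2.png');s=cv2.imread('pics/s_2.png')
cv2.imwrite('pics/c3.png',np.hstack([cv2.resize(t[170:290,340:460],(400,400)),cv2.resize(s[120:260,320:460],(400,400))]))"
```

```text
time_s: 9.05
tcp_pos: [0.6103, -0.1962, 0.0526]
ee_rot: [-0.0, 0.976, -0.218, 0.001]
force: [0.7, -0.3, 3.0]
opening: 0.0593
time_s: 9.75
tcp_pos: [0.6086, -0.1954, 0.2505]
ee_rot: [-0.0, 0.976, -0.218, -0.001]
force: [-0.2, 0.2, -1.6]
opening: 0.0599
tcp [ 0.6081 -0.1952  0.2491] [-0.     0.976 -0.218 -0.002]
blue [262. 225.] [595.3 117.8] 58.3 28.7 -6.4 | dock xy 0.0011 0.1438
blue [241. 224.] [598.3 168.2] 58.1 28.1 -6.2 | dock xy -0.0012 0.1942
cyan desk [478. 236.] [ 569.  -385.2] 40.6 15.9 12.0
side cyan [457. 318.] [ 513.8 -405. ] 28.1 9.1 22.6
side cyan [465. 298.] [ 567.8 -388.3] 41.6 16.2 11.4
side cyan [450. 225.] [ 753.7 -235.8] 64.5 11.5 88.8
```

View pics/c3.png

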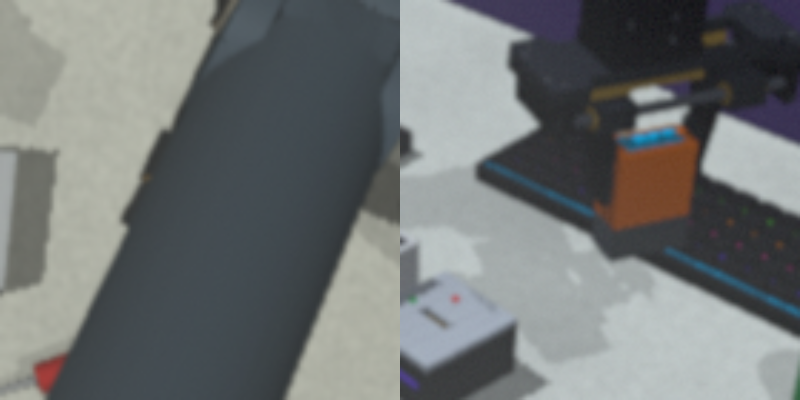

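```bash
python3 -m pendant '{"slide":[[-0.003,0.05,0],[-0.006,0.1,0],[-0.01,0.15,0],[-0.014,0.2,0],[-0.018,0.25,0],[-0.018,0.2745,0],[-0.018,0.2745,0],[-0.018,0.2745,0],[-0.018,0.2745,0]],"delta_rot":[[0,0,8],[0,0,16],[0,0,19.2],[0,0,19.2],[0,0,19.2],[0,0,19.2],[0,0,19.2],[0,0,19.2],[0,0,19.2]],"fingers":[0,0,0,0,0,0,0,0,0]}'
```

```text
time_s: 10.75
tcp_pos: [0.591, 0.0765, 0.2506]
ee_rot: [0.001, 0.999, -0.054, -0.001]
force: [0.1, 0.0, -1.4]
opening: 0.0602
```

```bash
python3 -m pendant '{"slide":[[-0.001,0.002,-0.04],[-0.001,0.002,-0.08],[-0.001,0.002,-0.11],[-0.001,0.002,-0.13],[-0.001,0.002,-0.15],[-0.001,0.002,-0.165],[-0.001,0.002,-0.175],[-0.001,0.002,-0.183],[-0.001,0.002,-0.187],[-0.001,0.002,-0.188],[-0.001,0.002,-0.188]],"delta_rot":[[0,0,0],[0,0,0],[0,0,0],[0,0,0],[0,0,0],[0,0,0],[0,0,0],[0,0,0],[0,0,0],[0,0,0],[0,0,0]],"fingers":[0,0,0,0,0,0,0,0,0,0,0]}'
```

```text
time_s: 11.85
tcp_pos: [0.5907, 0.0807, 0.064]
ee_rot: [-0.0, 0.999, -0.053, 0.0]
force: [-0.5, -0.2, -1.8]
opening: 0.0601
```

```bash
python3 -m pendant '{"slide":[[0,0,-0.002],[0,0,-0.003],[0,0,-0.003],[0,0,-0.003]],"delta_rot":[[0,0,0],[0,0,0],[0,0,0],[0,0,0]],"fingers":[0,0,0,0]}' && python3 -m pendant '{"slide":[[0,0,0],[0,0,0],[0,0,0],[0,0,0.03],[0,0,0.08],[0,0,0.13],[0,0,0.17],[0,0,0.17]],"delta_rot":[[0,0,0],[0,0,0],[0,0,0],[0,0,0],[0,0,0],[0,0,0],[0,0,0],[0,0,0]],"fingers":[1,1,1,1,1,1,1,1]}'
```

```text
time_s: 12.25
tcp_pos: [0.5904, 0.0807, 0.0607]
ee_rot: [-0.0, 0.999, -0.053, 0.0]
force: [-0.1, -0.8, -1.4]
opening: 0.0597
time_s: 13.05
tcp_pos: [0.5942, 0.0806, 0.2373]
ee_rot: [-0.002, 0.999, -0.053, 0.006]
force: [0.4, -0.4, 0.6]
opening: 0.0867
```

```bash
python3 -m pendant '{"slide":[[-0.002,-0.05,0],[-0.004,-0.1,0],[-0.006,-0.15,0],[-0.009,-0.2,0],[-0.012,-0.25,0],[-0.015,-0.3,0],[-0.018,-0.35,0],[-0.02,-0.4,0],[-0.022,-0.45,0],[-0.022,-0.4665,0],[-0.022,-0.4665,0],[-0.022,-0.4665,0]],"delta_rot":[[0,0,2],[0,0,4],[0,0,6],[0,0,8],[0,0,10],[0,0,12],[0,0,14],[0,0,16],[0,0,18],[0,0,18.2],[0,0,18.2],[0,0,18.2]],"fingers":[1,1,1,1,1,1,1,1,1,1,1,1]}'; python3 look.py 3
```

```text
time_s: 14.25
tcp_pos: [0.5686, -0.3845, 0.2297]
ee_rot: [-0.001, 0.994, 0.106, -0.0]
force: [0.4, 0.9, -0.3]
opening: 0.087
tcp [ 0.5694 -0.3831  0.2301] [-0.001  0.994  0.108  0.   ]
white [218. 245.] [552.1 218.9] 53.5 4.7 89.8 | dock xy -0.0525 0.2398
white [295. 231.] [582.   41.6] 56.2 27.9 -0.2 | dock xy -0.0042 0.0666
white [213. 220.] [605.  235.2] 59.3 23.4 1.1 | dock xy -0.0016 0.2616
white [264. 207.] [632.8 119. ] 182.5 21.3 89.8 | dock xy 0.0382 0.1489
blue [262. 225.] [595.4 117.9] 57.5 27.4 -6.9 | dock xy 0.0012 0.1439
blue [241. 224.] [598.8 167.9] 58.2 28.5 -6.2 | dock xy -0.0007 0.194
cyan [278. 228.] [589.   81.7] 39.1 15.0 -6.6 | dock xy -0.0014 0.1072
cyan desk [478. 236.] [ 569.  -384.9] 40.6 15.3 12.0
side cyan [457. 318.] [ 513.8 -405. ] 28.1 9.1 22.6
side cyan [465. 298.] [ 568.  -388.1] 41.1 15.9 11.4
```

```bash
python3 -m pendant '{"slide":[[0,-0.002,-0.05],[0,-0.002,-0.1],[0,-0.002,-0.14],[0,-0.002,-0.165],[0,-0.002,-0.178],[0,-0.002,-0.178],[0,-0.002,-0.178],[0,-0.002,-0.178],[0,-0.002,-0.178],[0,-0.002,-0.178],[0,-0.002,-0.178]],"delta_rot":[[0,0,0],[0,0,0],[0,0,0],[0,0,0],[0,0,0],[0,0,0],[0,0,0],[0,0,0],[0,0,0],[0,0,0],[0,0,0]],"fingers":[1,1,1,1,1,1,0,0,0,0,0]}' 40 && python3 -m pendant '{"slide":[[0,0,0.04],[0,0,0.09],[0,0,0.14],[0,0,0.18],[0,0,0.2],[0,0,0.2],[0,0,0.2]],"delta_rot":[[0,0,0],[0,0,0],[0,0,0],[0,0,0],[0,0,0],[0,0,0],[0,0,0]],"fingers":[0,0,0,0,0,0,0]}'
```

```text
time_s: 15.45
tcp_pos: [0.5691, -0.3882, 0.0536]
ee_rot: [0.0, 0.994, 0.106, 0.001]
force: [-0.1, -0.3, 3.1]
opening: 0.0597
time_s: 16.15
tcp_pos: [0.5678, -0.3874, 0.2515]
ee_rot: [-0.001, 0.994, 0.106, -0.001]
force: [-0.1, 1.1, -1.5]
opening: 0.0601
```

```bash
python3 -m pendant '{"slide":[[0.003,0.05,0],[0.006,0.1,0],[0.009,0.15,0],[0.012,0.2,0],[0.015,0.25,0],[0.018,0.3,0],[0.021,0.35,0],[0.024,0.4,0],[0.027,0.45,0],[0.03,0.5,0],[0.033,0.54,0],[0.034,0.56,0]],"delta_rot":[[0,0,-2],[0,0,-4],[0,0,-6],[0,0,-8],[0,0,-10],[0,0,-12],[0,0,-14],[0,0,-16],[0,0,-18],[0,0,-18.2],[0,0,-18.2],[0,0,-18.2]],"fingers":[0,0,0,0,0,0,0,0,0,0,0,0]}' && python3 -m pendant '{"slide":[[0.001,0.029,0],[0.001,0.029,-0.03],[0.001,0.029,-0.06],[0.001,0.029,-0.08],[0.001,0.029,-0.08],[0.001,0.029,-0.08]],"delta_rot":[[0,0,0],[0,0,0],[0,0,0],[0,0,0],[0,0,0],[0,0,0]],"fingers":[0,0,0,0,0,0]}'; python3 look.py 4; python3 -c "
from h import *
t=cv2.imread('pics/t_4.png');s=cv2.imread('pics/s_4.png')
cv2.imwrite('pics/c4.png',np.hstack([cv2.resize(t[180:280,190:290],(400,400)),cv2.resize(s[100:220,230:350],(400,400))]))"
```

```text
time_s: 17.35
tcp_pos: [0.6003, 0.1777, 0.2493]
ee_rot: [0.0, 0.999, -0.049, -0.003]
force: [-0.1, 0.4, -2.1]
opening: 0.0596
time_s: 17.95
tcp_pos: [0.6031, 0.2, 0.1717]
ee_rot: [0.001, 0.999, -0.053, -0.001]
force: [0.3, 0.1, -0.3]
opening: 0.0599
tcp [0.6042 0.2006 0.1736] [-0.     0.999 -0.053  0.001]
white [296. 234.] [580.7  40.8] 56.7 28.5 -6.8 | dock xy -0.0054 0.0657
white [247. 206.] [637.6 154. ] 79.6 11.8 89.8 | dock xy 0.0394 0.1842
blue [239. 235.] [573.5 170.3] 26.4 9.0 82.7 | dock xy -0.0261 0.1937
cyan [278. 228.] [589.2  81.7] 38.8 14.4 -6.6 | dock xy -0.0012 0.1073
side cyan [450. 225.] [ 753.7 -235.8] 64.5 11.5 88.8
```

View pics/c4.png

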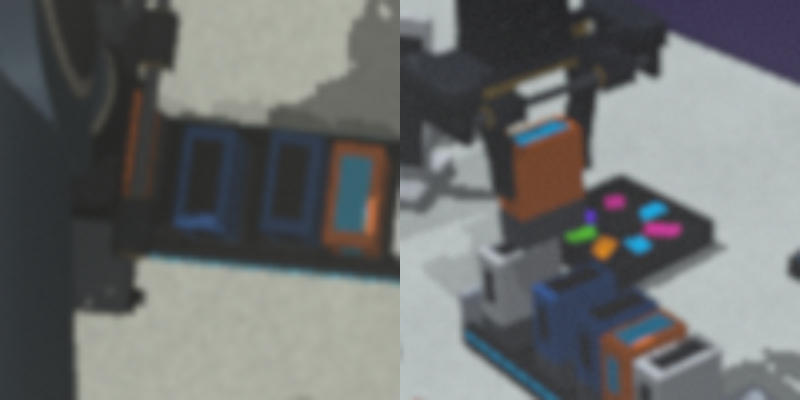

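Spare B hangs upright over the gap in the side view, and spare A stands between white_a and blue_a. A quick side-view check of the gap first.

```bash
python3 - <<'E'
from h import *
K=np.array([.5792,-.0251]);ya=np.radians(-6.0);X=np.array([np.cos(ya),np.sin(ya)]);Y=np.array([-X[1],X[0]])
def sh(nm,n,im,lo,hi,z,box,a=20):
    for c in blobs(im,lo,hi,a,box):
        q=rect(n,c,z);d=q[0]/1000-K;print(nm,c.mean(0).round(),*q,(d@X).round(4),(d@Y).round(4))
s=cv2.imread('pics/s_4.png')
sh('held side','side',s,(90,90,80),(105,255,255),.2037,(255,125,285,150))
t3=cv2.imread('pics/t_3.png')
sh('white_b top','top',t3,(0,0,145),(180,30,255),.093,(204,205,225,240))
sh('blue_b','top',t3,(105,100,40),(125,255,255),.093,(225,205,250,245))
cv2.imwrite('pics/c5.png',cv2.resize(t3[198:248,200:260],(720,600),interpolation=2))
E
```

```text
held side [271. 139.] [601.2 197.5] 39.8 13.2 -5.4 -0.0014 0.2237
white_b top [210. 221.] [605.5 239.6] 57.4 28.5 -5.0 -0.0015 0.266
blue_b [241. 224.] [598.8 167.9] 58.2 28.5 -6.2 -0.0007 0.194
```

View pics/c5.png

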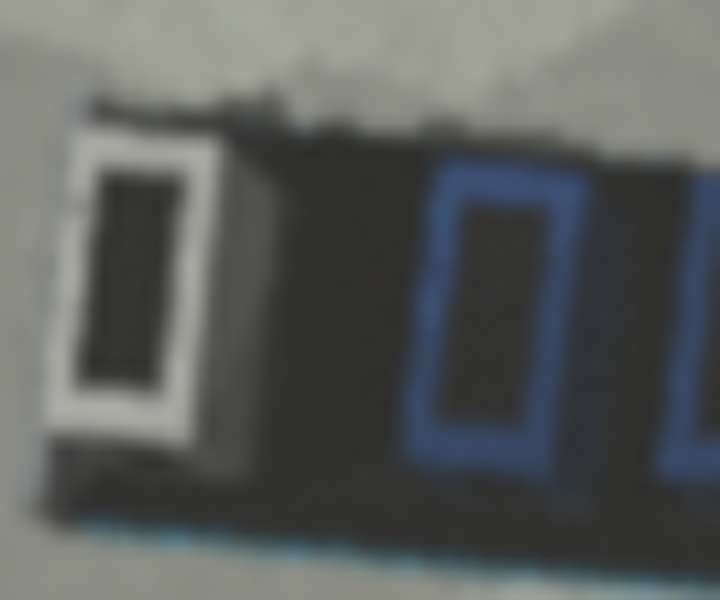

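White_b and blue_b tops lie at dock y 0.266 and 0.194, so the gap is centred at 0.230 and is 42 mm wide. I'll shift +3 mm and insert.

```bash
python3 -m pendant '{"slide":[[0,0.003,-0.03],[0,0.003,-0.05],[0,0.003,-0.07],[0,0.003,-0.085],[0,0.003,-0.095],[0,0.003,-0.102],[0,0.003,-0.107],[0,0.003,-0.111],[0,0.003,-0.111],[0,0.003,-0.111]],"delta_rot":[[0,0,0],[0,0,0],[0,0,0],[0,0,0],[0,0,0],[0,0,0],[0,0,0],[0,0,0],[0,0,0],[0,0,0]],"fingers":[0,0,0,0,0,0,0,0,0,0]}'
```

```text
time_s: 19.05
tcp_pos: [0.6036, 0.2042, 0.0619]
ee_rot: [-0.0, 0.999, -0.053, 0.0]
force: [0.5, -0.5, -1.2]
opening: 0.0595
```

```bash
python3 -m pendant '{"slide":[[0,0,0],[0,0,0],[0,0,0],[0,0,0.03],[0,0,0.08],[0,0,0.13],[0,0,0.17],[0,0,0.17]],"delta_rot":[[0,0,0],[0,0,0],[0,0,0],[0,0,0],[0,0,0],[0,0,0],[0,0,0],[0,0,0]],"fingers":[1,1,1,1,1,1,1,1]}'; python3 - <<'E'
from h import *
t=cv2.imread('pics/t_3.png');s=cv2.imread('pics/s_3.png')
def tri(a,b):
    A=[];
    for n,p in(('top',a),('side',b)):
        c=r.get_calibration(n);P=np.diag([c['fx'],c['fy'],1.]);P[0,2]=c['cx'];P[1,2]=c['cy'];A.append(P@np.c_[c['R'],c['t']])
    X=cv2.triangulatePoints(A[0],A[1],np.float64(a),np.float64(b))[:,0];return (X[:3]/X[3]).round(4)
f=lambda x,y:(195+x/3.2-.3,270+(y-300)/3.2-.3)
g=lambda x,y:(180+(x-512)/3.2-.3,205+(y-300)/3.2-.3)
# decoy bow top edge ends: near/bottom end & far end
print('decoy', tri(f(180,492),g(607,375)), tri(f(157,555),g(546,388)))
print('key', tri(f(179,399),g(686,351)), tri(f(228,386),g(722,362)))
for c in blobs(s,(0,120,60),(6,255,255),10,(180,200,270,280))+blobs(s,(174,120,60),(180,255,255),10,(180,200,270,280)): print(c.mean(0),c.min(0),c.max(0))
for z in(.034,.084):
  for c in blobs(t,(0,120,60),(6,255,255),15,(230,280,290,360)): print(z,*rect('top',c,z))
E
```

```text
time_s: 19.85
tcp_pos: [0.6071, 0.2047, 0.2389]
ee_rot: [-0.003, 0.999, -0.053, 0.006]
force: [0.6, -0.8, 0.0]
opening: 0.0866
decoy [0.3558 0.1411 0.0938] [0.3134 0.1553 0.0982]
key [0.4234 0.1432 0.0782] [0.4312 0.1086 0.0818]
[199. 231.] [190 228] [208 235]
[239.88888889 224.03703704] [234 221] [244 229]
0.034 [327.9 159.9] 45.8 10.9 -16.7
0.034 [425.9 134.1] 37.2 10.5 -74.9
0.084 [331.8 152.5] 43.9 10.5 -16.7
0.084 [425.8 127.7] 35.7 10.1 -74.9
```

```bash
python3 -m pendant '{"slide":[[-0.045,-0.02,0],[-0.09,-0.04,0],[-0.13,-0.056,0],[-0.16,-0.07,0],[-0.178,-0.0767,0],[-0.178,-0.0767,0],[-0.178,-0.0767,-0.05],[-0.178,-0.0767,-0.1],[-0.178,-0.0767,-0.1],[-0.178,-0.0767,-0.1]],"delta_rot":[[0,0,8],[0,0,16],[0,0,20.8],[0,0,20.8],[0,0,20.8],[0,0,20.8],[0,0,20.8],[0,0,20.8],[0,0,20.8],[0,0,20.8]],"fingers":[-0.1,-0.1,-0.1,-0.1,-0.1,-0.1,-0.1,-0.1,-0.1,-0.1]}'; python3 look.py 5; python3 -c "
from h import *
t=cv2.imread('pics/t_5.png');s=cv2.imread('pics/s_5.png')
cv2.imwrite('pics/c6.png',np.hstack([cv2.resize(t[195:255,200:310],None,fx=4,fy=6.667,interpolation=2)[:400],cv2.resize(s[180:260,190:270],(400,400),interpolation=2)])[:, :800])"
```

```text
time_s: 20.85
tcp_pos: [0.4261, 0.1275, 0.1317]
ee_rot: [0.001, 0.992, 0.128, -0.0]
force: [0.3, -0.6, 0.2]
opening: 0.0394
tcp [0.4275 0.1281 0.1335] [-0.001  0.992  0.129  0.002]
white [221. 245.] [552.1 213.1] 65.1 4.7 89.8 | dock xy -0.0519 0.2341
white [295. 231.] [582.   41.6] 56.2 27.9 -0.2 | dock xy -0.0042 0.0666
white [213. 220.] [606.2 235.2] 61.7 23.4 1.1 | dock xy -0.0004 0.2617
white [264. 207.] [632.8 119. ] 182.5 21.3 89.8 | dock xy 0.0382 0.1489
blue [262. 225.] [595.2 117.9] 58.5 28.9 -6.6 | dock xy 0.001 0.1439
blue [241. 224.] [598.8 168. ] 59.4 28.5 -6.3 | dock xy -0.0007 0.1941
cyan [278. 228.] [589.   81.6] 39.1 15.3 -6.6 | dock xy -0.0014 0.1071
cyan [224. 222.] [602.6 207.7] 40.9 15.4 -6.1 | dock xy -0.0011 0.234
side cyan [450. 225.] [ 753.7 -235.8] 64.5 11.5 88.8
```

View pics/c6.png

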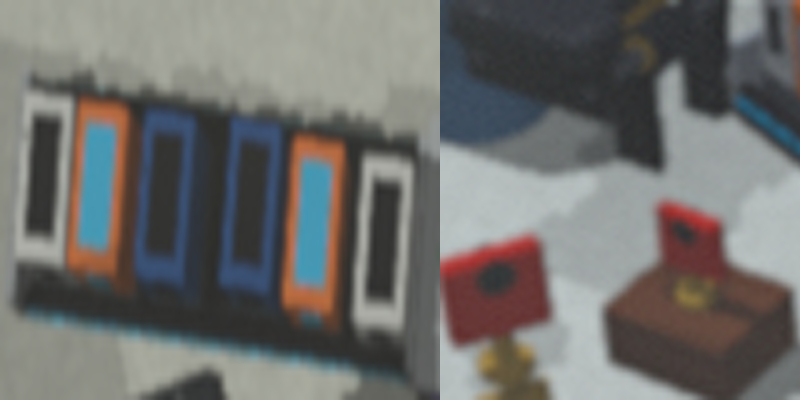

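```bash
python3 -c "
from h import *
print(proj('side',[[.4268,.1278,.1245],[.4259,.1275,.084],[.4259,.1275,.05]]))
for w in(-1,1): print(proj('side',[[.4268+w*.0197*.967,.1278+w*.0197*.254,.1245]]))
s=cv2.imread('pics/s_5.png')
for c in blobs(s,(0,120,60),(6,255,255),10,(210,200,270,280)): print(c.min(0),c.max(0),c.mean(0))
"
```

```text
[[236.59239736 206.30799706]
 [237.96067706 220.92763386]
 [239.24982093 232.58364531]]
[[231.39591223 210.64082298]]
[[241.67205003 202.07258598]]
[234 221] [245 234] [239.72580645 227.5483871 ]
```

Row holds six in order white, orange, blue, blue, orange, white, all upright. Jaws are over the key in the stand, so I'll grip it.

```bash
python3 -m pendant '{"slide":[[0,0,-0.03],[0,0,-0.055],[0,0,-0.068],[0,0,-0.074],[0,0,-0.074],[0,0,-0.074],[0,0,-0.074],[0,0,-0.074],[0,0,-0.074],[0,0,-0.074]],"delta_rot":[[0,0,0],[0,0,0],[0,0,0],[0,0,0],[0,0,0],[0,0,0],[0,0,0],[0,0,0],[0,0,0],[0,0,0]],"fingers":[-0.1,-0.1,-0.1,-0.1,-0.1,-1,-1,-1,-1,-1]}' 30
```

```text
time_s: 21.95
tcp_pos: [0.4256, 0.1275, 0.0578]
ee_rot: [-0.0, 0.992, 0.129, 0.0]
force: [-1.0, -1.0, 2.1]
opening: 0.0097
```

```bash
python3 -m pendant '{"slide":[[0,0,0.01],[0,0,0.03],[0,0,0.06],[0,0,0.1],[0,0,0.13],[0.04,-0.03,0.13],[0.08,-0.06,0.13],[0.11,-0.1,0.13],[0.14,-0.13,0.13],[0.1536,-0.1526,0.13],[0.1536,-0.1526,0.13],[0.1536,-0.1526,0.13]],"delta_rot":[[0,0,0],[0,0,0],[0,0,0],[0,0,0],[0,0,0],[0,0,-7],[0,0,-14],[0,0,-21],[0,0,-21],[0,0,-21],[0,0,-21],[0,0,-21]],"fingers":[-1,-1,-1,-1,-1,-1,-1,-1,-1,-1,-1,-1]}' 40 && python3 -m pendant '{"slide":[[0,0,-0.03],[0,0,-0.06],[0,0,-0.07],[0,0,-0.07],[0,0,-0.07],[0,0,-0.07]],"delta_rot":[[0,0,0],[0,0,0],[0,0,0],[0,0,0],[0,0,0],[0,0,0]],"fingers":[-1,-1,-1,-1,-1,-1]}'; python3 -c "
from h import *
st=r.read_state();print(st['tcp_pos'],st['ee_rot'])
t=r.grab_frame('top');s=r.grab_frame('side');cv2.imwrite('pics/s_6.png',s);cv2.imwrite('pics/t_6.png',t)
cv2.imwrite('pics/c7.png',np.hstack([cv2.resize(t[190:270,290:370],(400,400),interpolation=2),cv2.resize(s[170:250,290:370],(400,400),interpolation=2)]))"
```

```text
time_s: 23.15
tcp_pos: [0.5784, -0.0254, 0.1876]
ee_rot: [-0.0, 0.998, -0.055, -0.001]
force: [-0.0, 1.1, -1.5]
opening: 0.0099
time_s: 23.75
tcp_pos: [0.58, -0.025, 0.1192]
ee_rot: [-0.0, 0.999, -0.054, 0.001]
force: [0.6, -1.2, -0.2]
opening: 0.0099
[ 0.57995969 -0.02497156  0.11915221] [-2.69890719e-04  9.98534781e-01 -5.40947991e-02  1.40359129e-03]
```

View pics/c7.png

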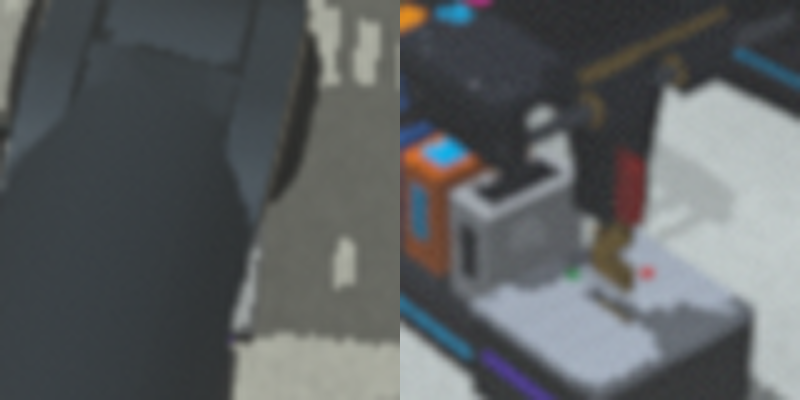

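The side view shows the bit hanging just above the slot, bit at crop (613,275) and slot at (609,304). They are nearly aligned, so I'll lower gently and watch the force.

```bash
python3 -m pendant '{"slide":[[-0.0003,0,-0.008],[-0.0003,0,-0.012],[-0.0003,0,-0.015],[-0.0003,0,-0.017],[-0.0003,0,-0.019],[-0.0003,0,-0.021],[-0.0003,0,-0.021]],"delta_rot":[[0,0,0],[0,0,0],[0,0,0],[0,0,0],[0,0,0],[0,0,0],[0,0,0]],"fingers":[-1,-1,-1,-1,-1,-1,-1]}'; python3 -c "
from h import *
st=r.read_state();print(st['force'],st['ft_torque'])
s=r.grab_frame('side');cv2.imwrite('pics/s_7.png',s)
print(proj('side',[[.5795,-.025,.056],[.5795,-.025,.0714]]))"
```

```text
time_s: 24.55
tcp_pos: [0.5802, -0.0253, 0.1026]
ee_rot: [-0.002, 0.999, -0.055, 0.001]
force: [-11.5, 1.3, 41.8]
opening: 0.0095
[-11.50323879   1.27765176  41.79348503] [ 0.29377586  3.16741392 -0.02465614]
[[331.00681072 229.38168835]
 [331.12028974 224.1291833 ]]
```

Contact: the force on the tool is towards −x, so the bit is on the +x bevel. I'll back off, shift −2 mm in x and retry.

```bash
python3 -m pendant '{"slide":[[0,0,0.005],[0,0,0.008],[-0.002,0.0002,0.008],[-0.002,0.0002,0.005],[-0.002,0.0002,0.003],[-0.002,0.0002,0.002],[-0.002,0.0002,0.001],[-0.002,0.0002,0]],"delta_rot":[[0,0,0],[0,0,0],[0,0,0],[0,0,0],[0,0,0],[0,0,0],[0,0,0],[0,0,0]],"fingers":[-1,-1,-1,-1,-1,-1,-1,-1]}'
```

```text
time_s: 25.4
tcp_pos: [0.578, -0.0251, 0.1029]
ee_rot: [-0.002, 0.999, -0.054, 0.001]
force: [-13.7, 2.1, 51.3]
opening: 0.0103
```

```bash
python3 -m pendant '{"slide":[[0,0,0.005],[0,0,0.009],[0,0,0.009],[0,0,0.009],[0,0,0.009]],"delta_rot":[[0,0,0],[0,0,0],[0,0,0],[0,0,0],[0,0,0]],"fingers":[-1,-1,-1,-1,-1]}'; python3 -c "
from h import *
st=r.read_state();print(st['tcp_pos'],st['ee_rot'],st['force'])
s=np.mean([r.grab_frame('side').astype(float) for _ in range(6)],0);s0=cv2.imread('pics/s_5.png')
s=s.astype(np.uint8);cv2.imwrite('pics/s_8.png',s)
cv2.imwrite('pics/c8.png',np.hstack([cv2.resize(a[205:245,312:352],(400,400),interpolation=2) for a in(s,s0)]))"
```

```text
time_s: 25.9
tcp_pos: [0.5761, -0.0249, 0.1045]
ee_rot: [0.0, 0.999, -0.054, -0.001]
force: [-0.3, 0.1, -0.9]
opening: 0.0098
[ 0.57608972 -0.02491702  0.10452071] [ 2.20752537e-04  9.98528694e-01 -5.42184855e-02 -8.68648427e-04] [-0.30246863  0.12065889 -0.92261099]
```

View pics/c8.png

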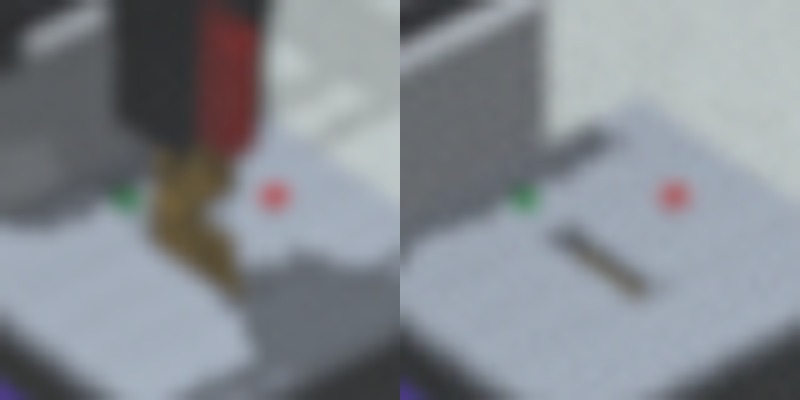

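With the tool free at x=0.5761, the bit's lower edge runs (150,240)–(240,295) and the slot (160,232)–(245,295). Allowing for the bit's half thickness they now coincide, so I'll lower here in small steps.

```bash
python3 -m pendant '{"slide":[[0,0,-0.002],[0,0,-0.004],[0,0,-0.005],[0,0,-0.006],[0,0,-0.007]],"delta_rot":[[0,0,0],[0,0,0],[0,0,0],[0,0,0],[0,0,0]],"fingers":[-1,-1,-1,-1,-1]}'
```

```text
time_s: 26.7
tcp_pos: [0.5776, -0.0251, 0.103]
ee_rot: [-0.001, 0.999, -0.054, 0.001]
force: [-9.9, 0.7, 36.0]
opening: 0.0097
```

```bash
python3 -m pendant '{"slide":[[0,0,0.004],[0,0,0.009],[0,0,0.011],[0,0,0.011],[0,0,0.011],[0,0,0.011]],"delta_rot":[[0,0,0],[0,0,0],[0,0,0],[0,0,0],[0,0,0],[0,0,0]],"fingers":[-1,-1,-1,-1,-1,-1]}'; python3 - <<'E'
from h import *
st=r.read_state();T=st['tcp_pos'];print(T,st['ee_rot'],st['force'])
s=np.mean([r.grab_frame('side').astype(float) for _ in range(8)],0).astype(np.uint8);cv2.imwrite('pics/s_9.png',s)
print(r.read_state()['tcp_pos'])
def contour(im,lo,hi,box,k=10):
    x0,y0,x1,y1=box;g=cv2.resize(im[y0:y1,x0:x1],None,fx=k,fy=k,interpolation=cv2.INTER_CUBIC)
    m=cv2.inRange(cv2.cvtColor(g,cv2.COLOR_BGR2HSV),lo,hi)
    c=max(cv2.findContours(m,0,1)[0],key=cv2.contourArea)[:,0]
    return (c+.5)/k-.5+[x0,y0],m
c,m=contour(s,(8,70,30),(30,255,200),(318,205,345,245))
# bit lower outline: for each column, max row
b=[(u,c[np.abs(c[:,0]-u)<.06][:,1].max()) for u in np.arange(c[:,0].min()+.3,c[:,0].max(),.5) if (np.abs(c[:,0]-u)<.06).any()]
print('brass lower edge',np.round(b,1).tolist(),'xrange',c[:,0].min(),c[:,0].max())
z=T[2]-.0238-.024+.0; print('tip z nominal',z)
s0=cv2.imread('pics/s_5.png')
x0,y0=324,224
g=cv2.resize(s0[y0:y0+14,x0:x0+16],None,fx=10,fy=10,interpolation=cv2.INTER_CUBIC);gr=cv2.cvtColor(g,cv2.COLOR_BGR2GRAY)
mm=(gr<118).astype(np.uint8);cc=max(cv2.findContours(mm,0,1)[0],key=cv2.contourArea)[:,0]
p=(cc+.5)/10-.5+[x0,y0];M=cv2.moments(mm,True);print('slot centroid',(M['m10']/M['m00']+.5)/10-.5+x0,(M['m01']/M['m00']+.5)/10-.5+y0,p.min(0),p.max(0),*rect('side',p,.056))
# predicted bit bottom -x face corners from TCP
a=np.radians(-6.2);X=np.array([np.cos(a),np.sin(a),0]);Y=np.array([-np.sin(a),np.cos(a),0])
for zz in(z,z+.0015):
    C=np.array([T[0],T[1],zz]);print('pred corners',zz,[proj('side',C+i*.0025*X+j*.013*Y).round(2).tolist()[0] for i in(-1,1) for j in(-1,1)])
C=np.array([.5792,-.0251,.056]);print('pred slot',[proj('side',C+i*.00375*X+j*.015*Y).round(2).tolist()[0] for i in(-1,1) for j in(-1,1)])
E
```

```text
time_s: 27.3
tcp_pos: [0.5764, -0.0249, 0.1091]
ee_rot: [0.0, 0.999, -0.054, -0.0]
force: [-0.1, 0.4, -0.5]
opening: 0.0094
[ 0.57640553 -0.02494506  0.10909992] [ 7.78250504e-05  9.98527002e-01 -5.42557086e-02 -3.72952250e-04] [-0.07745472  0.40956507 -0.46942457]
[ 0.57666895 -0.02498359  0.10953703]
brass lower edge [[327.8, 226.8], [328.4, 227.8], [328.8, 228.0], [329.4, 228.6], [329.8, 229.0], [330.4, 229.6], [330.8, 230.0], [331.4, 230.4], [331.8, 230.8], [332.4, 231.0], [332.8, 231.2], [333.4, 231.6], [333.8, 231.6]] xrange 327.55 334.15
tip z nominal 0.06129991883760947
slot centroid 330.7718027734977 229.93058551617872 [327.85 227.85] [335.45 233.45] [576.6 -29.5] 26.3 5.2 82.5
pred corners 0.06129991883760947 [[332.99, 231.12], [325.72, 226.01], [334.59, 230.29], [327.33, 225.2]]
pred corners 0.06279991883760946 [[333.0, 230.61], [325.73, 225.5], [334.61, 229.78], [327.34, 224.7]]
pred slot [[333.96, 233.04], [325.6, 227.14], [336.36, 231.8], [328.0, 225.93]]
```

The bit sits on flat plate. Cartridge releases show the top camera reads x about 1.5 mm low against the TCP, so I'll do a light-press sweep in +x and let the bit drop in.

```bash
python3 -m pendant '{"slide":[[-0.0015,0,-0.005],[-0.0015,0,-0.0085],[-0.0005,0,-0.0085],[0.0005,0,-0.0085],[0.0015,0,-0.0085],[0.0025,0,-0.0085],[0.0032,0,-0.0085],[0.0039,0,-0.0085],[0.0046,0,-0.0085],[0.0053,0,-0.0085],[0.006,0,-0.0085]],"delta_rot":[[0,0,0],[0,0,0],[0,0,0],[0,0,0],[0,0,0],[0,0,0],[0,0,0],[0,0,0],[0,0,0],[0,0,0],[0,0,0]],"fingers":[-1,-1,-1,-1,-1,-1,-1,-1,-1,-1,-1]}' 55; python3 -c "
from h import *
st=r.read_state();print(st['tcp_pos'],st['force'])"
```

```text
time_s: 28.8
tcp_pos: [0.5771, -0.0251, 0.1031]
ee_rot: [-0.001, 0.998, -0.055, -0.007]
force: [-18.0, 1.4, 30.1]
opening: 0.0098
[ 0.57711484 -0.02509736  0.1031065 ] [-17.99838708   1.4038038   30.10691888]
```

```bash
tap() { :; }; python3 -m pendant '{"slide":[[0,0,0.006],[0,0,0.006],[0,0,0.003],[0,0,0],[0,0,0]],"delta_rot":[[0,0,0],[0,0,0],[0,0,0],[0,0,0],[0,0,0]],"fingers":[-1,-1,-1,-1,-1]}' | egrep 'pos|force'
python3 -m pendant '{"slide":[[0,0,0.006],[-0.0015,0,0.006],[-0.0015,0,0.003],[-0.0015,0,0],[-0.0015,0,0]],"delta_rot":[[0,0,0],[0,0,0],[0,0,0],[0,0,0],[0,0,0]],"fingers":[-1,-1,-1,-1,-1]}' | egrep 'pos|force'
python3 -m pendant '{"slide":[[0,0,0.006],[-0.0015,0,0.006],[-0.0015,0,0.003],[-0.0015,0,0],[-0.0015,0,0]],"delta_rot":[[0,0,0],[0,0,0],[0,0,0],[0,0,0],[0,0,0]],"fingers":[-1,-1,-1,-1,-1]}' | egrep 'pos|force'
python3 -m pendant '{"slide":[[0,0,0.006],[-0.006,0,0.006],[-0.006,0,0.003],[-0.006,0,0],[-0.006,0,0]],"delta_rot":[[0,0,0],[0,0,0],[0,0,0],[0,0,0],[0,0,0]],"fingers":[-1,-1,-1,-1,-1]}' | egrep 'pos|force'
```

```text
tcp_pos: [0.5821, -0.0249, 0.0999]
force: [0.6, -0.8, -1.1]
tcp_pos: [0.5807, -0.0249, 0.1005]
force: [-1.0, 0.6, -0.9]
tcp_pos: [0.5802, -0.025, 0.1008]
force: [2.5, 0.2, -0.9]
tcp_pos: [0.5731, -0.025, 0.1033]
force: [-6.1, 0.5, 17.9]
```

The bit dropped in freely at x ≈ 0.5807–0.5821 (zero force). Back to x ≈ 0.5816 and insert fully.

```bash
python3 -m pendant '{"slide":[[0,0,0.006],[0.0082,0,0.006],[0.0082,0,0.006],[0.0082,0,0.003],[0.0082,0,0],[0.0082,0,-0.004],[0.0082,0,-0.008],[0.0082,0,-0.012],[0.0082,0,-0.016],[0.0082,0,-0.018],[0.0082,0,-0.018]],"delta_rot":[[0,0,0],[0,0,0],[0,0,0],[0,0,0],[0,0,0],[0,0,0],[0,0,0],[0,0,0],[0,0,0],[0,0,0],[0,0,0]],"fingers":[-1,-1,-1,-1,-1,-1,-1,-1,-1,-1,-1]}' | egrep 'pos|force'
python3 -m pendant '{"slide":[[0,0,-0.001],[0,0,-0.0015],[0,0,-0.002],[0,0,-0.002]],"delta_rot":[[0,0,0],[0,0,0],[0,0,0],[0,0,0]],"fingers":[-1,-1,-1,-1]}' | egrep 'pos|force'
```

```text
tcp_pos: [0.5816, -0.025, 0.0827]
force: [0.1, 0.4, -0.1]
tcp_pos: [0.5819, -0.025, 0.0811]
force: [-1.0, -0.4, -0.9]
```

```bash
python3 -m pendant '{"slide":[[0,0,-0.001],[0,0,-0.0015],[0,0,-0.0015],[0,0,-0.0015]],"delta_rot":[[0,0,0],[0,0,0],[0,0,0],[0,0,0]],"fingers":[-1,-1,-1,-1]}' | egrep 'pos|force'
python3 -m pendant '{"slide":[[0,0,-0.001],[0,0,-0.0012],[0,0,-0.0012]],"delta_rot":[[0,0,0],[0,0,0],[0,0,0]],"fingers":[-1,-1,-1]}' | egrep 'pos|force'
```

```text
tcp_pos: [0.5818, -0.025, 0.0796]
force: [0.6, -0.2, -0.2]
tcp_pos: [0.582, -0.025, 0.0794]
force: [-2.5, 0.3, 6.7]
```

Collar is seated (z 0.0794, 6.7 N up). Turn clockwise.

```bash
python3 -m pendant '{"slide":[[0,0,0.0005],[0,0,0.0005],[0,0,0.0005],[0,0,0.0005],[0,0,0.0005],[0,0,0.0005],[0,0,0.0005],[0,0,0.0005],[0,0,0.0005],[0,0,0.0005]],"delta_rot":[[0,0,-7],[0,0,-14],[0,0,-21],[0,0,-28],[0,0,-35],[0,0,-42],[0,0,-49],[0,0,-56],[0,0,-63],[0,0,-70]],"fingers":[-1,-1,-1,-1,-1,-1,-1,-1,-1,-1]}'; python3 -c "
from rig import r;s=r.read_state();print(s['ft_torque'],s['joint_positions'])"
python3 -m pendant '{"slide":[[0,0,0],[0,0,0],[0,0,0],[0,0,0],[0,0,0],[0,0,0]],"delta_rot":[[0,0,-5],[0,0,-9],[0,0,-12],[0,0,-14],[0,0,-14],[0,0,-14]],"fingers":[-1,-1,-1,-1,-1,-1]}'; python3 -c "
from rig import r;s=r.read_state();print(s['ft_torque'],s['tcp_pos'])"
```

```text
time_s: 34.0
tcp_pos: [0.5834, -0.0267, 0.0796]
ee_rot: [-0.0, 0.785, -0.619, 0.003]
force: [2.0, -3.5, -1.5]
opening: 0.0096
[-1.03468989 -0.38694826  0.07396784] [-0.58706118  0.60848207  0.77616451  1.92786933 -0.56778596  0.83290465
 -0.84110484]
time_s: 34.6
tcp_pos: [0.5834, -0.0273, 0.0796]
ee_rot: [-0.0, -0.706, 0.708, -0.003]
force: [2.2, -4.7, -1.3]
opening: 0.0097
[-1.37596615 -0.57507132  0.3459436 ] [ 0.58342986 -0.02730032  0.07955906]
```

Torque jumped to 0.35 N·m, so it is at the stop. Now turn back past home, then centre.

```bash
python3 -m pendant '{"slide":[[0,0,0],[0,0,0],[0,0,0],[0,0,0],[0,0,0],[0,0,0],[0,0,0],[0,0,0],[0,0,0],[0,0,0],[0,0,0],[0,0,0]],"delta_rot":[[0,0,-2],[0,0,-2],[0,0,5],[0,0,12],[0,0,19],[0,0,26],[0,0,33],[0,0,40],[0,0,47],[0,0,54],[0,0,61],[0,0,68]],"fingers":[-1,-1,-1,-1,-1,-1,-1,-1,-1,-1,-1,-1]}' | egrep 'pos|rot|force'; python3 -c "
from rig import r;s=r.read_state();print(s['ft_torque'])"
python3 -m pendant '{"slide":[[0,0,0],[0,0,0],[0,0,0],[0,0,0],[0,0,0],[0,0,0]],"delta_rot":[[0,0,7],[0,0,14],[0,0,20],[0,0,24],[0,0,25.5],[0,0,25.5]],"fingers":[-1,-1,-1,-1,-1,-1]}' | egrep 'pos|rot|force'; python3 -c "
from rig import r;s=r.read_state();print(s['ft_torque'])"
```

```text
tcp_pos: [0.5822, -0.0248, 0.0794]
ee_rot: [-0.0, 0.982, -0.19, 0.0]
force: [0.1, -0.1, 1.9]
[-0.16256246  0.17678246 -0.01453883]
tcp_pos: [0.5811, -0.0246, 0.0794]
ee_rot: [-0.001, 1.0, 0.028, -0.001]
force: [-3.1, 1.1, 6.0]
[ 0.00629577  0.74126417 -0.22445508]
```

```bash
python3 -m pendant '{"slide":[[0,0,0],[0,0,0],[0,0,0],[0,0,0]],"delta_rot":[[0,0,-5],[0,0,-9.5],[0,0,-9.5],[0,0,-9.5]],"fingers":[-1,-1,-1,-1]}' | egrep 'pos|rot|force'; python3 -m pendant '{"slide":[[0,0,0.004],[0,0,0.008],[0,0,0.012],[0,0,0.012]],"delta_rot":[[0,0,0],[0,0,0],[0,0,0],[0,0,0]],"fingers":[-1,-1,-1,-1]}' | egrep 'pos|rot|force'
```

```text
tcp_pos: [0.5821, -0.0244, 0.0794]
ee_rot: [-0.0, 0.999, -0.053, 0.0]
force: [-1.1, 1.4, 5.1]
tcp_pos: [0.5821, -0.025, 0.0914]
ee_rot: [-0.0, 0.999, -0.054, 0.0]
force: [0.6, 0.5, -1.1]
```

```bash
python3 -m pendant '{"slide":[[0,0,0.02],[0,0,0.05],[0,0,0.09],[0,0,0.1],[-0.04,0.03,0.1],[-0.08,0.07,0.1],[-0.11,0.1,0.1],[-0.14,0.13,0.1],[-0.1554,0.1525,0.1],[-0.1554,0.1525,0.1],[-0.1554,0.1525,0.1]],"delta_rot":[[0,0,0],[0,0,0],[0,0,0],[0,0,0],[0,0,7],[0,0,14],[0,0,21],[0,0,21],[0,0,21],[0,0,21],[0,0,21]],"fingers":[-1,-1,-1,-1,-1,-1,-1,-1,-1,-1,-1]}' | egrep 'pos|rot|force';python3 -m pendant '{"slide":[[0,0,-0.04],[0,0,-0.08],[0,0,-0.1],[0,0,-0.1],[0,0,-0.1]],"delta_rot":[[0,0,0],[0,0,0],[0,0,0],[0,0,0],[0,0,0]],"fingers":[-1,-1,-1,-1,-1]}' | egrep 'pos|rot|force'; python3 -c "
from h import *
print(r.read_state()['tcp_pos'])
s=np.mean([r.grab_frame('side').astype(float) for _ in range(4)],0).astype(np.uint8);s0=cv2.imread('pics/s_5.png')
cv2.imwrite('pics/c9.png',np.hstack([cv2.resize(a[200:260,210:270],(400,400),interpolation=2) for a in(s,s0)]))"
```

```text
tcp_pos: [0.4261, 0.1276, 0.1906]
ee_rot: [0.0, 0.992, 0.129, -0.0]
force: [0.3, -0.5, -0.6]
tcp_pos: [0.4274, 0.1265, 0.091]
ee_rot: [0.0, 0.992, 0.128, 0.0]
force: [0.3, -1.0, 0.2]
[0.42735725 0.12654165 0.09099975]
```

View pics/c9.png

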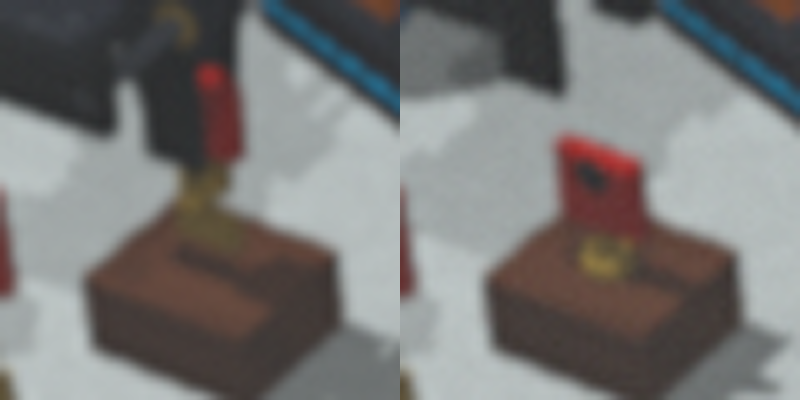

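The bit hangs above the stand slot, projecting onto its opening at crop (180,250)–(265,300). Lower gently.

```bash
python3 -m pendant '{"slide":[[-0.0003,0.0005,-0.004],[-0.0003,0.0005,-0.008],[-0.0003,0.0005,-0.011],[-0.0003,0.0005,-0.013],[-0.0003,0.0005,-0.013]],"delta_rot":[[0,0,0],[0,0,0],[0,0,0],[0,0,0],[0,0,0]],"fingers":[-1,-1,-1,-1,-1]}' | egrep 'pos|rot|force'
```

```text
tcp_pos: [0.4259, 0.1279, 0.0775]
ee_rot: [0.0, 0.992, 0.129, -0.0]
force: [-0.1, -0.5, -0.1]
```

```bash
python3 -m pendant '{"slide":[[0,0,-0.005],[0,0,-0.01],[0,0,-0.014],[0,0,-0.017],[0,0,-0.0185],[0,0,-0.0185]],"delta_rot":[[0,0,0],[0,0,0],[0,0,0],[0,0,0],[0,0,0],[0,0,0]],"fingers":[-1,-1,-1,-1,-1,-1]}' | egrep 'pos|rot|force'; python3 -m pendant '{"slide":[[0,0,-0.001],[0,0,-0.002],[0,0,-0.002]],"delta_rot":[[0,0,0],[0,0,0],[0,0,0]],"fingers":[-1,-1,-1]}' | egrep 'pos|rot|force'
```

```text
tcp_pos: [0.426, 0.1279, 0.0591]
ee_rot: [0.0, 0.992, 0.129, -0.0]
force: [0.0, 0.4, -0.7]
tcp_pos: [0.4263, 0.1281, 0.0574]
ee_rot: [-0.0, 0.992, 0.129, 0.0]
force: [0.0, 0.6, 0.2]
```

```bash
python3 -m pendant '{"slide":[[0,0,-0.0008],[0,0,-0.0008],[0,0,-0.0008]],"delta_rot":[[0,0,0],[0,0,0],[0,0,0]],"fingers":[-1,-1,-1]}' | egrep 'pos|force'; python3 -m pendant '{"slide":[[0,0,0.0005],[0,0,0.0005],[0,0,0.0005],[0,0,0.0005],[0,0,0.02],[0,0,0.06],[0,0,0.1],[0.04,0,0.14],[0.08,0,0.14],[0.1,0.05,0.14],[0.1,0.1,0.14],[0.1,0.15,0.14]],"delta_rot":[[0,0,0],[0,0,0],[0,0,0],[0,0,0],[0,0,0],[0,0,0],[0,0,0],[0,0,0],[0,0,0],[0,0,0],[0,0,0],[0,0,0]],"fingers":[-0.4,-0.4,-0.4,-0.4,-0.4,-0.4,-0.4,-0.4,-0.4,-0.4,-0.4,-0.4]}' | egrep 'pos|force'; python3 -m pendant '{"slide":[[0,0.05,0],[-0.02,0.1,0],[-0.03,0.15,0],[-0.05,0.2,0],[-0.07,0.25,0],[-0.07,0.25,0],[-0.07,0.25,0]],"delta_rot":[[0,0,0],[0,0,0],[0,0,0],[0,0,0],[0,0,0],[0,0,0],[0,0,0]],"fingers":[-0.4,-0.4,-0.4,-0.4,-0.4,-0.4,-0.4]}'; python3 look.py 10; python3 -c "
from h import *
t=cv2.imread('pics/t_10.png');s=cv2.imread('pics/s_10.png')
for c in blobs(t,(0,120,60),(6,255,255),15,(240,285,290,310)):print('key',*rect('top',c,.084))
cv2.imwrite('pics/c10.png',np.hstack([cv2.resize(t[190:320,195:355],(400,325),interpolation=2),cv2.resize(s[150:280,190:350],(400,325),interpolation=2)]))"
```

```text
tcp_pos: [0.4263, 0.1281, 0.0573]
force: [-1.8, -1.6, 7.5]
tcp_pos: [0.5269, 0.2756, 0.1964]
force: [0.9, 0.1, -0.1]
time_s: 42.6
tcp_pos: [0.4534, 0.5274, 0.1954]
ee_rot: [-0.0, 0.991, 0.132, -0.001]
force: [0.0, -1.4, -0.1]
opening: 0.0262
tcp [0.4571 0.5227 0.1961] [0.001 0.992 0.128 0.   ]
white [295. 231.] [582.   41.6] 56.2 27.9 -0.2 | dock xy -0.0042 0.0666
white [213. 220.] [605.  235.2] 59.3 23.4 1.1 | dock xy -0.0016 0.2616
white [264. 207.] [632.8 117.8] 180.2 21.3 89.8 | dock xy 0.0384 0.1477
blue [262. 225.] [595.2 117.9] 58.5 28.9 -6.6 | dock xy 0.001 0.1439
blue [241. 224.] [598.4 167.6] 59.0 28.4 -5.4 | dock xy -0.001 0.1937
cyan [278. 228.] [589.   81.6] 39.1 15.3 -6.6 | dock xy -0.0014 0.1071
cyan [224. 222.] [602.6 207.7] 40.9 15.4 -6.1 | dock xy -0.0011 0.234
side cyan [450. 225.] [ 753.7 -235.8] 64.5 11.5 88.8
key [425.9 126. ] 31.2 7.0 -77.6
```

View pics/c10.png

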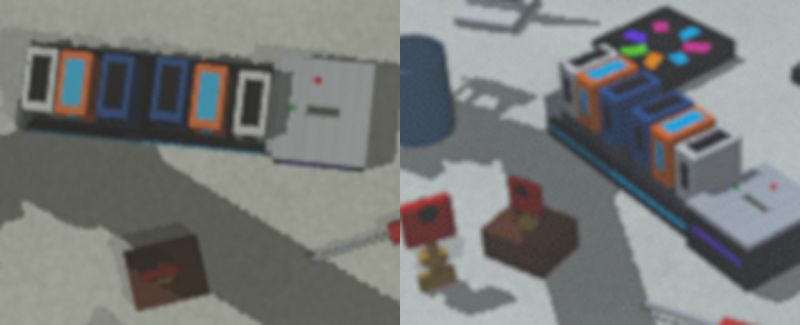

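The final picture shows the key upright in its stand with the collar on the wood, crop (527,195). The row is complete and the keyhole empty at home. Handing in.

```bash
python3 -c "
from rig import r
r.job_done();print(r.read_state()['time_s'])"
```

```text
the job is handed in; nothing more can be done
the job is handed in; nothing more can be done
```

The job is done and handed in at about 43 s of the 210 s allowed. I slid both white cartridges outwards and stood the two loose orange cartridges in the row; no third one was visible in either view. I then used the key from the wooden stand: in to its collar, clockwise to the stop, back past home, centred, out, and down in its stand.

**Last checks:**
- **Row:** the cameras show white, orange, blue, blue, orange, white, all upright.
- **Lock:** I read the barrel only through the wrist torque. It rose to about 0.35 N·m at the stop and 0.22 N·m at home, and the key then pulled out freely.
- **Key in its stand:** it touched down at the expected height with a 7.5 N reaction, and stands upright at its original spot in both views. In the last top picture it lay in the arm's shadow, so its outline measured small (31 × 7 mm) and checks only its position and direction.

**What went wrong or disagreed:**
- **Missed keyhole:** the first attempts at the keyhole landed on the plate beside the slot, at up to 51 N wrist force. The top camera read x about 2 mm low there, and short test taps found the slot. The key may also have slipped about 0.4 mm in the grip.
- **Camera offset:** the two cameras disagreed by about 3 mm in y.
- **Not measured:** I didn't measure the mug, can, mouse and screwdriver at the end, but the arm never came near them at their height.

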